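# Load the stock stand in weighing order and rest the spatula

### The job

Get the weighing corner ready: the smallest amber jar already stands in place 1 of the round stand, so go on in order of size, first the medium jar into place 2 and then the tall jar into place 3 (the black studs on the stand's rim count the places), each right down in its cup and upright. Last, balance the spatula across the top of the upturned mortar by its handle, so that it lies steady and roughly level there and touches nothing else. Drop or topple nothing, and leave the small jar and the other things where they are.

Things in the scene. Friction and masses are not known exactly. Their poses are not given: they have to be found in the camera images.
- stand: fixed round steel stand, disc 216 mm across, 10 mm thick, centre post 12 mm thick with a black ball (top at 74 mm). Three white cups 60 mm from the centre, 120 degrees apart: inner diameter 56 mm, outer 62, floor 12 mm and rim 30 mm above the bench; one, two or three black studs on the rim outside each give its number. Origin: underside centre; x points to cup 1, z up
- pocket1 (a point): centre of the inner floor of cup 1 (one stud), 12 mm above the bench; z up
- pocket2 (a point): centre of the inner floor of cup 2 (two studs), 12 mm above the bench; z up
- pocket3 (a point): centre of the inner floor of cup 3 (three studs), 12 mm above the bench; z up
- small_jar: amber glass jar with a white screw cap, round, 46 mm in diameter over its straight body (cap 43 mm in diameter, top 18 mm); 62 mm tall; it already stands in cup 1. Origin: underside centre; z up the jar
- medium_jar: amber glass jar with a white screw cap, round, 46 mm in diameter over its straight body (cap 43 mm in diameter, top 18 mm); 92 mm tall, standing on the bench. Origin: underside centre; z up the jar
- tall_jar: amber glass jar with a white screw cap, round, 46 mm in diameter over its straight body (cap 43 mm in diameter, top 18 mm); 126 mm tall, standing on the bench. Origin: underside centre; z up the jar
- mortar: fixed heavy white porcelain mortar standing upside down: a dome of 75 mm curvature radius, 70 mm high, 144 mm in diameter at the bench, flattened only over a spot 18 mm across at its very top, with a little pouring lip at the bench. Origin: centre at the bench
- mortar_top (a point): highest point of the dome, 70 mm above the bench
- spatula: spatula lying flat, 212 mm long: dark wooden handle 120 long, 18 wide, 14 thick; thin steel blade 24 wide, 92 long, at half the handle's thickness. Origin: on the handle's underside right below the balance point, 88 mm from the butt, 32 mm from where the blade begins; x along it towards the blade, z up
- beaker: bystander: open white porcelain cup 60 mm in diameter, 75 mm tall, standing among the jars. Origin: underside centre
- tub: bystander: white plastic tub 70 mm in diameter, 90 mm tall, at the back. Origin: underside centre
- card_box: bystander: small carton 50 x 110 x 50 mm at the back. Origin: underside centre

How it is judged:
By the outcome, as a careful person would: the job done as asked, in the order asked, and still so for the second after the job is handed in, with the robot touching nothing.
It also fails if it takes over 70 s, if anything falls off the work surface, if the arm or the gripper's body presses on something with over 40 N, if the wrist force passes 120 N, or if a joint passes its speed limit or range.

### The arm

A 7-joint arm with a two-finger parallel gripper is mounted at the origin on the work surface. World frame = base frame: x ahead of the robot, y to its left, z up, the work surface at z = 0. Lengths are in m, angles in rad, forces in N, time in s.
With the tool pointing down it reaches from about 0.425 to 0.95 m from the base axis. Payload 4.7 kg.
Tool frame: the origin (TCP) lies on the centre line of the jaws, within the pads' length; the fingertips stand robot.nose_length ahead of it and the grasp point (between the pads) lies 8 mm behind it (robot.nose_length is the distance from the TCP to the fingertips, in m); z points along the fingers, y is the line along which they close (so a half turn about z gives the same grasp; the last joint's range is limited). The gripper opens to 85 mm and grips with 20 to 120 N. Pads are 22 mm wide; open, the fingers measure 114 mm over their backs; the gripper's body (76 mm by 85 mm) begins 54 mm behind the grasp point. The pads swing forward as they close: fully open they stand 13 mm farther back than shut.
Start: joints at [-1.192, 0.469, -0.049, 1.532, 0.024, 1.141, -0.082], TCP at [0.268, 0.62, 0.242] pointing down, gripper open.
Joint ranges: [-2.59, 2.59], [-0.33, 1.99], [-1.39, 1.29], [0.1, 2.45], [-1.04, 4.18], [0.21, 1.99], [-2.66, 2.66]. Speed limits (rad/s): [2.57, 2.57, 3.14, 3.14, 3.14, 3.14, 3.14].

### API

Orientations are given as [roll, pitch, yaw] about the fixed x, y, z axes, in that order (R = Rz(yaw) Ry(pitch) Rx(roll)).
In Python, from plant import robot gives the robot as it stands. Calls block until the motion is done:
- robot.goto(position, orientation): joint-space move of the TCP to a pose.
- robot.move_straight(position, vel=0.15, attitude=None, contact_N=None): straight line of the TCP; attitude=None keeps the orientation; vel is the mean speed in m/s. With contact_N (N) it stops when the force on the tool has changed by that much, and returns True; else False.
- robot.move_joints(angles): joint-space move.
- robot.grip(opening, strength=None): opening from 0.0 (shut) to 1.0 (fully open); strength is the grip in N (None keeps the last); returns when the fingers have stopped.
- robot.sleep(seconds).
- robot.inverse_kinematics(position, orientation): joint angles nearest the present ones, or None.
- robot.sense(): the state.
- robot.grab_frame(name): name is "scene" or "top" or "wrist"; returns a dict with "image" (384x512x3 uint8, red, green, blue), "range_z" (384x512 float32, m along the optical axis (not along the pixel's ray), 0 where there is no reading), "fx", "fy", "cx", "cy" (pixels), "dist_coeffs" ([k1, k2, p1, p2, k3] as OpenCV has them; the pictures are not rectified), "R" (3x3) and "t" (3): a world point X has camera coordinates R X + t. Camera axes: x right, y down, z forward; pixel columns grow to the right and rows downward; lengths in m; the calibration is good to about 2 mm. A picture is of the moment at which its call begins.
A pose or a line that the arm cannot do raises robot.IKError and nothing moves.
- robot.close_job(): hands the job in, once; it reports no verdict.
The state is a dict: "t": time; "joint_pos": joint angles; "joint_velocities": joint speeds; "effort": joint torques, N m; "tcp_pos": TCP position; "tcp_rot": TCP orientation; "wrist_force": force on the tool from outside, world axes, zero at the start; "torque": the same for the moment, N m; "opening": opening from 0.0 (shut) to 1.0 (fully open).
Only numpy, scipy, OpenCV 4.12 (cv2) and the standard library are available. Lean on these libraries where they do the work, as an engineer would, in place of code of your own. Each camera call takes 0.05 s, during which the arm holds its last target. There are 200 camera calls.

## Working session

There is one attempt and no reset: what is moved stays moved. The work goes in short steps, each a Python script; the robot and the scene stay as the last script left them, time stands still between calls to the robot, and variables do not carry over. Pictures are saved under pics/ and viewed, on a budget of 14 in all, crops included, one or two more only if the job needs it, and the job is handed in when it is done.

```bash
ls; mkdir -p pics; python3 - <<'E'
from plant import robot
import numpy as np, cv2
print(robot.nose_length, robot.sense())
for n in ("top","scene"):
    f=robot.grab_frame(n); cv2.imwrite(f"pics/{n}0.png",f["image"][...,::-1]); np.save(f"{n}0.npy",f,allow_pickle=True)
    print(n,f["fx"],f["cx"],f["cy"],f["dist_coeffs"],f["R"],f["t"],(-f["R"].T@f["t"]))
E
```

```text
pics
0.011 {'t': 0.0, 'joint_pos': array([-1.19187833,  0.46943519, -0.04860961,  1.53371176,  0.02409184,
        1.14100569, -0.082253  ]), 'joint_velocities': array([ 8.67566357e-05, -5.72193133e-04, -8.83516444e-04,  2.04834457e-04,
       -5.36219627e-04, -8.14470105e-04, -4.15113314e-05]), 'effort': array([-6.04381194e-05, -5.10307646e+01, -4.66188253e-02, -2.37716943e+01,
        1.06322303e-02,  7.48820894e-03,  4.91397472e-06]), 'tcp_pos': array([0.26746188, 0.61912292, 0.24125812]), 'tcp_rot': array([-3.13961893e+00,  5.96540770e-05,  2.73386342e+00]), 'wrist_force': array([0.11610893, 0.22084162, 0.18265416]), 'torque': array([0.03351936, 0.0448473 , 0.00131575]), 'opening': 0.9968989722716073}
top 447.0298982965154 248.37017065928765 188.91532893042358 [0.00643416 0.         0.         0.         0.        ] [[ 1.33478877e-03 -9.99827454e-01 -1.85278170e-02]
 [-9.99089803e-01 -5.43402271e-04 -4.26529113e-02]
 [ 4.26354836e-02  1.85678857e-02 -9.98918139e-01]] [-5.89680041e-04  5.90288443e-01  1.23999196e+00] [ 0.53688429 -0.02329284  1.26381705]
scene 354.85633582402414 261.2367266048047 191.97335546065005 [-0.03551866  0.          0.          0.          0.        ] [[ 0.15349908  0.98814811 -0.00116033]
 [ 0.82149287 -0.12826325 -0.55560598]
 [-0.54916983  0.0843318  -0.83144491]] [-0.07864123 -0.4567981   1.26587454] [ 1.08250784 -0.08763471  0.79861394]
```

View pics/top0.png

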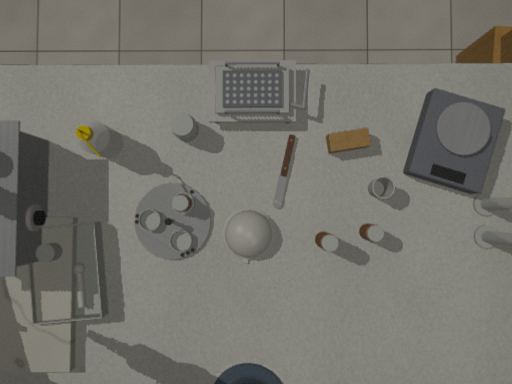

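View pics/scene0.png

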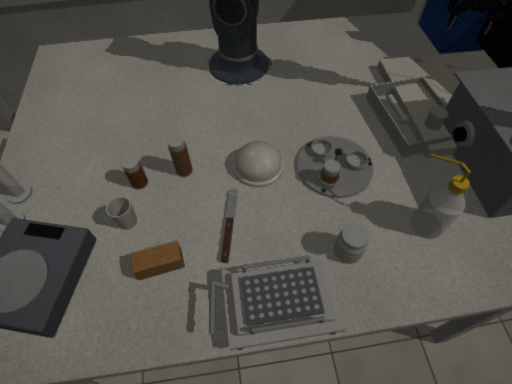

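Top view: the stand is at about (172,221), with the small jar in the cup at (181,203). The two-stud cup is at (150,220) and the three-stud cup at (183,242). The mortar is at (248,233), the tall jar cap at (330,243), the medium jar cap at (375,234), the beaker at (382,188), and the spatula runs from butt (292,136) to tip (279,206). The scene view agrees.

```bash
cat > h.py <<'E'
import numpy as np, cv2
def ray(f,uv):
    K=np.array([[f["fx"],0,f["cx"]],[0,f["fy"],f["cy"]],[0,0,1.]])
    p=cv2.undistortPoints(np.array(uv,float).reshape(-1,1,2),K,np.array(f["dist_coeffs"],float))[:,0]
    d=np.c_[p,np.ones(len(p))]
    return -f["R"].T@f["t"], d@f["R"]          # camera centre, world directions (unit depth)
def plane(f,uv,z):
    c,d=ray(f,uv); return c+d*((z-c[2])/d[:,2])[:,None]
def cloud(f):
    v,u=np.mgrid[:384,:512]; c,d=ray(f,np.c_[u.ravel(),v.ravel()])
    return (c+d*f["range_z"].reshape(-1,1)).reshape(384,512,3)
def proj(f,X):
    K=np.array([[f["fx"],0,f["cx"]],[0,f["fy"],f["cy"]],[0,0,1.]])
    return cv2.projectPoints(np.array(X,float).reshape(-1,1,3),cv2.Rodrigues(f["R"])[0],f["t"],K,np.array(f["dist_coeffs"],float))[0][:,0]
def blobs(mask,amin=15):
    n,l,s,c=cv2.connectedComponentsWithStats(mask.astype(np.uint8),connectivity=8)
    return [(s[i,4],c[i],l==i) for i in range(1,n) if s[i,4]>=amin]
E
python3 - <<'E'
import numpy as np,cv2
from h import *
for n in("top","scene"):
    f=np.load(n+"0.npy",allow_pickle=True).item(); P=cloud(f); 
    work=(P[...,0]>.3)&(P[...,0]<.9)&(abs(P[...,1])<.5)&(f["range_z"]>0)
    z=P[...,2]; print(n,"bench z",np.median(z[work]),np.std(z[work&(abs(z)<.004)]))
    for lo,hi in ((.005,.02),(.02,.05),(.05,.082),(.082,.105),(.115,.14)):
        for a,c,m in blobs(work&(z>lo)&(z<hi),25):
            q=P[m]; print(n,lo,a,c.round(1),"xy mid",np.median(q,0).round(4),"ext",(q.min(0)).round(3),q.max(0).round(3))
    hsv=cv2.cvtColor(f["image"],cv2.COLOR_RGB2HSV)
    for a,c,m in blobs((hsv[...,1]>120)&(hsv[...,2]>25)&work,20): print(n,"sat",a,c.round(1),np.median(P[m],0).round(3))
    print(np.array([[int(v) for v in f["image"][int(r),int(cc)]] for cc,r in ((181,203),(150,220),(330,243),(288,150),(248,233))]))
E
python3 - <<'E'
import cv2
a=cv2.imread('pics/top0.png')[115:285,120:400]
cv2.imwrite('pics/crop1.png',cv2.resize(a,None,fx=2.85,fy=2.85,interpolation=cv2.INTER_CUBIC))
E
```

```text
top bench z 0.0005454184384920957 0.00195435977560966
top 0.005 515 [283.7 171.6] xy mid [ 0.6351 -0.0998  0.0105] ext [ 0.54  -0.128  0.005] [ 0.749 -0.069  0.019]
top 0.005 43 [118.8 147.2] xy mid [0.7035 0.3641 0.0117] ext [0.683 0.358 0.005] [0.744 0.388 0.02 ]
top 0.005 49 [382.2 187.8] xy mid [ 0.5933 -0.3742  0.0086] ext [ 0.574 -0.382  0.005] [ 0.616 -0.363  0.02 ]
top 0.005 3848 [171.8 221.5] xy mid [0.4972 0.2192 0.0098] ext [0.396 0.108 0.005] [0.607 0.32  0.02 ]
top 0.005 342 [248.8 231.9] xy mid [0.4754 0.0009 0.0111] ext [ 0.386 -0.072  0.005] [0.54  0.071 0.019]
top 0.005 139 [102.2 256. ] xy mid [0.4053 0.4087 0.0128] ext [0.3   0.398 0.005] [0.5  0.42 0.02]
top 0.005 106 [ 76.1 245.5] xy mid [0.4268 0.4844 0.0107] ext [0.378 0.471 0.005] [0.489 0.487 0.02 ]
top 0.005 41 [ 74.5 283.2] xy mid [0.325  0.4852 0.0131] ext [0.302 0.483 0.005] [0.356 0.488 0.019]
top 0.005 42 [ 90.5 280.7] xy mid [0.333  0.4444 0.0065] ext [0.318 0.424 0.005] [0.352 0.461 0.02 ]
top 0.02 1254 [251.3 108.2] xy mid [ 0.795  -0.0076  0.0432] ext [ 0.776 -0.129  0.032] [0.9   0.109 0.05 ]
top 0
[... 9397 characters left out ...]
cene 0.082 259 [275.5 261.7] xy mid [ 0.795  -0.0132  0.0883] ext [ 0.789 -0.085  0.082] [0.798 0.061 0.093]
scene 0.115 212 [175.5 142.1] xy mid [ 0.4545 -0.2107  0.1252] ext [ 0.429 -0.232  0.115] [ 0.472 -0.189  0.13 ]
scene 0.115 517 [443.1 203.5] xy mid [0.7396 0.3729 0.1279] ext [0.681 0.354 0.115] [0.761 0.43  0.14 ]
scene sat 352 [182.1 161.7] [ 0.47  -0.205  0.062]
scene sat 419 [456.8 177. ] [0.719 0.389 0.19 ]
scene sat 280 [137.5 178.1] [ 0.491 -0.326  0.043]
scene sat 65 [330.9 177.9] [0.57  0.178 0.045]
scene sat 84 [225.2 250.5] [ 0.72  -0.12   0.014]
scene sat 1322 [156.4 260.2] [ 0.735 -0.276  0.049]
[[118 116 107]
 [115 112 104]
 [ 71  69  64]
 [110 110 100]
 [114 112 104]]
```

View pics/crop1.png

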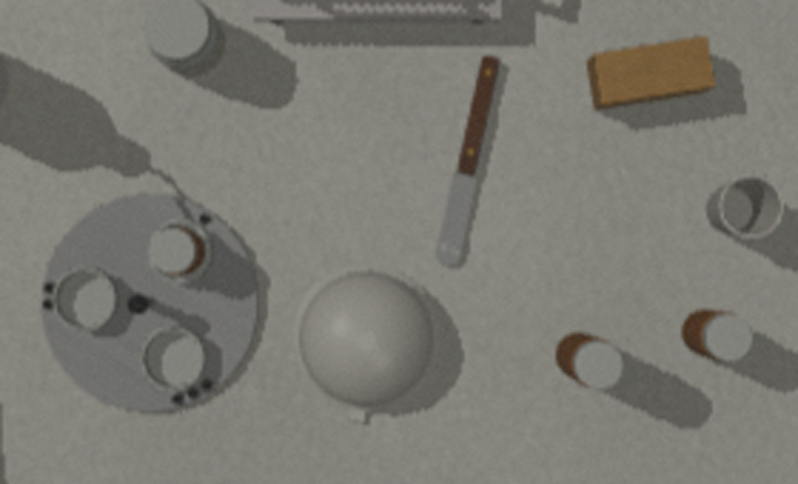

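The crop confirms the stud counts: one at the small jar, two on the left cup and three on the lower cup. Both cameras agree to within about 3 mm, and the cups fit 60 mm at 120° apart. Next I'll pick the medium jar.

```bash
cat >> h.py <<'E'
from plant import robot
pi=np.pi
def down(yaw): return [pi,0,yaw]
def st(msg=""):
    s=robot.sense(); print(msg,"t%.1f"%s["t"],"tcp",s["tcp_pos"].round(4),"F",s["wrist_force"].round(1),"op %.3f"%s["opening"],"q7 %.2f"%s["joint_pos"][6])
C=np.array([.5015,.213]); a=np.deg2rad(-34.1)
cup=lambda i: C+.06*np.array([np.cos(a+2*pi/3*(i-1)),np.sin(a+2*pi/3*(i-1))])
MED=np.array([.474,-.332]); TALL=np.array([.451,-.209]); MOR=np.array([.469,0.])
E
python3 - <<'E'
from h import *
print(cup(1),cup(2),cup(3))
robot.move_straight([.268,.40,.242],vel=.25); st("left")
robot.goto([*MED,.22],down(np.deg2rad(40))); st("above")
f=robot.grab_frame("wrist"); np.save("w1.npy",f,allow_pickle=True); cv2.imwrite("pics/w1.png",f["image"][...,::-1])
print(proj(f,[[*MED,.092],[*TALL,.126]]))
P=cloud(f); m=(f["range_z"]>0)&(P[...,2]>.082)&(P[...,2]<.135)
for n,c,b in blobs(m,200): print(n,c,np.median(P[b],0).round(4),P[b].min(0).round(3),P[b].max(0).round(3))
E
```

```text
[0.55118362 0.17936166] [0.50578985 0.27284645] [0.44752653 0.18679189]
left t1.1 tcp [0.2679 0.4015 0.2423] F [-0.5  0.4 -0.1] op 1.001 q7 0.09
above t3.8 tcp [ 0.4747 -0.3309  0.2198] F [-0.4 -0.3 -1. ] op 0.997 q7 0.13
[[253.69246285 187.68501783]
 [120.71808246 126.54033751]]
3016 [127.73640584 126.69164456] [ 0.4533 -0.2123  0.1253] [ 0.427 -0.232  0.082] [ 0.471 -0.187  0.128]
1400 [252.40357143 188.63142857] [ 0.4723 -0.3317  0.0918] [ 0.45  -0.354  0.082] [ 0.492 -0.311  0.094]
710 [500.57464789 312.05633803] [ 0.5446 -0.6453  0.0973] [ 0.533 -0.66   0.082] [ 0.565 -0.641  0.119]
```

View pics/w1.png

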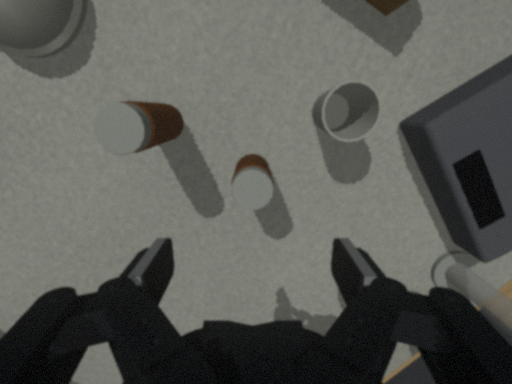

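The wrist view has the medium cap at (253,188) against a predicted (254,188), and the approach is clear. I'll grasp it.

```bash
python3 - <<'E'
from h import *
M=np.array([.473,-.332])
robot.move_straight([*M,.10],vel=.15)
hit=robot.move_straight([*M,.048],vel=.07,contact_N=8); st(f"low {hit}")
robot.grip(0.0,40); st("gripped")
robot.move_straight([*M,.20],vel=.15); st("lifted")
f=robot.grab_frame("scene"); np.save("s1.npy",f,allow_pickle=True); cv2.imwrite("pics/s1.png",f["image"][...,::-1])
E
```

```text
low False t5.7 tcp [ 0.4731 -0.3323  0.0482] F [ 0.4 -0.3  0.6] op 1.002 q7 0.31
gripped t6.2 tcp [ 0.4732 -0.3321  0.0486] F [-0.2  1.3  4.7] op 0.528 q7 0.31
lifted t7.3 tcp [ 0.4726 -0.3314  0.199 ] F [-0.   0.4 -2.8] op 0.527 q7 0.15
```

View pics/s1.png

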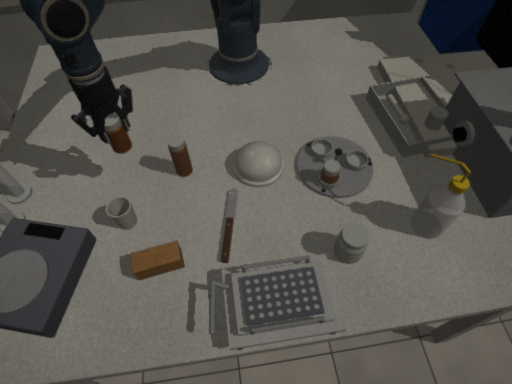

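Medium jar is held upright at about (120,135). I'll carry it to cup 2.

```bash
python3 - <<'E'
from h import *
c=cup(2)
robot.move_straight([.473,-.332,.235],vel=.2)
robot.goto([*c,.235],down(np.deg2rad(86))); st("over cup2")
f=robot.grab_frame("wrist"); np.save("w2.npy",f,allow_pickle=True); cv2.imwrite("pics/w2.png",f["image"][...,::-1])
print(proj(f,[[*cup(i),.03] for i in (1,2,3)]+[[*C,.074]]).round(0))
P=cloud(f); z=P[...,2]
for n,cc,b in blobs((f["range_z"]>0)&(z>.02)&(z<.085),60): print(n,cc.round(0),np.median(P[b],0).round(4),P[b].min(0).round(3),P[b].max(0).round(3))
E
```

```text
over cup2 t9.9 tcp [0.5065 0.2713 0.2352] F [ 0.5  0.2 -1.6] op 0.525 q7 -0.26
[[290. 234.]
 [252. 169.]
 [214. 234.]
 [252. 227.]]
2085 [74. 13.] [0.3203 0.4624 0.0284] [0.262 0.451 0.02 ] [0.382 0.477 0.038]
3838 [99. 57.] [0.3359 0.4105 0.0432] [0.233 0.393 0.02 ] [0.498 0.481 0.057]
2583 [415.  50.] [0.6818 0.3917 0.0568] [0.676 0.359 0.02 ] [0.727 0.439 0.085]
441 [250. 168.] [0.5039 0.2718 0.0293] [0.473 0.246 0.02 ] [0.534 0.305 0.032]
2210 [440. 223.] [0.7326 0.1964 0.0577] [0.721 0.144 0.02 ] [0.783 0.212 0.085]
401 [296. 221.] [0.5572 0.2028 0.0309] [0.543 0.172 0.02 ] [0.58  0.213 0.075]
176 [203. 219.] [0.4334 0.2143 0.0291] [0.415 0.179 0.02 ] [0.459 0.219 0.032]
5130 [481. 304.] [0.813  0.0675 0.0584] [ 0.772 -0.047  0.02 ] [0.87  0.113 0.085]
123 [  3. 352.] [ 0.0691 -0.0069  0.0233] [ 0.063 -0.023  0.02 ] [0.074 0.016 0.029]
```

View pics/w2.png

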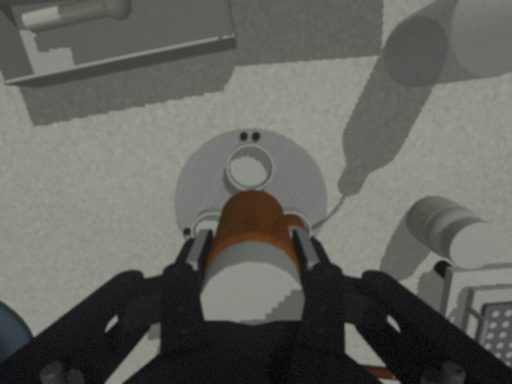

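The two-stud cup is at (250,168), which measures (0.504, 0.272) against my (0.506, 0.273), so I'll use (0.505, 0.2725) and insert.

```bash
python3 - <<'E'
from h import *
c=np.array([.505,.2725])
robot.move_straight([*c,.10],vel=.15)
hit=robot.move_straight([*c,.057],vel=.03,contact_N=6); st(f"down {hit}")
if robot.sense()["tcp_pos"][2]<.068:
    robot.grip(0.72); st("open")
    robot.move_straight([*c,.235],vel=.15); st("up")
    T=np.array([.452,-.209])
    robot.goto([*T,.24],down(np.deg2rad(60))); st("above tall")
    for n in("top","scene"):
        f=robot.grab_frame(n); np.save(n+"2.npy",f,allow_pickle=True); cv2.imwrite(f"pics/{n}2.png",f["image"][...,::-1])
        P=cloud(f); z=P[...,2]
        for k,cc,b in blobs((f["range_z"]>0)&(z>.095)&(z<.112)&(P[...,1]>.15)&(P[...,1]<.32)&(P[...,0]<.6),20): print(n,k,cc.round(0),np.median(P[b],0).round(4),P[b].min(0).round(3),P[b].max(0).round(3))
    f=robot.grab_frame("wrist"); P=cloud(f); z=P[...,2]
    for k,cc,b in blobs((f["range_z"]>0)&(z>.118)&(z<.135),100): print("w",k,cc.round(0),np.median(P[b],0).round(4),P[b].min(0).round(3),P[b].max(0).round(3))
E
```

```text
down True t12.2 tcp [0.5049 0.2724 0.0606] F [-1.8 -0.5  5.2] op 0.526 q7 -0.08
open t12.5 tcp [0.5038 0.2721 0.0594] F [-0.2  0.6  0.3] op 0.720 q7 -0.08
up t13.8 tcp [0.5044 0.2724 0.2341] F [ 0.8  0.2 -0.2] op 0.719 q7 -0.26
above tall t15.6 tcp [ 0.4529 -0.2077  0.2398] F [-0.1  0.4 -0.3] op 0.719 q7 0.27
top 217 [144. 219.] [0.5078 0.2699 0.1032] [0.487 0.25  0.096] [0.526 0.292 0.109]
scene 188 [361. 142.] [0.5076 0.2659 0.1028] [0.483 0.246 0.095] [0.527 0.288 0.106]
w 1532 [250. 192.] [ 0.4491 -0.2074  0.1259] [ 0.428 -0.229  0.118] [ 0.47  -0.187  0.128]
```

Medium jar seated: TCP stopped at 60.6 mm (expected 60) and the cap top reads 103 mm (expected 104). Tall jar next.

```bash
python3 - <<'E'
from h import *
T=np.array([.4505,-.2085])
robot.grip(0.95)
robot.move_straight([*T,.135],vel=.15)
hit=robot.move_straight([*T,.082],vel=.07,contact_N=8); st(f"low {hit}")
robot.grip(0.0,40); st("gripped")
robot.move_straight([*T,.27],vel=.15); st("lifted")
c=cup(3); robot.goto([*c,.27],down(np.deg2rad(26))); st("over cup3")
f=robot.grab_frame("wrist"); cv2.imwrite("pics/w3.png",f["image"][...,::-1])
print(proj(f,[[*cup(i),.03] for i in (1,2,3)]+[[*C,.074]]).round(0))
P=cloud(f); z=P[...,2]
for n,cc,b in blobs((f["range_z"]>0)&(z>.02)&(z<.085),60): print(n,cc.round(0),np.median(P[b],0).round(4),P[b].min(0).round(3),P[b].max(0).round(3))
E
```

```text
low False t17.8 tcp [ 0.4507 -0.2088  0.0822] F [-0.5  1.1  0.1] op 0.948 q7 0.51
gripped t18.2 tcp [ 0.4506 -0.2085  0.0825] F [-1.7  1.2  6.3] op 0.526 q7 0.51
lifted t19.6 tcp [ 0.45   -0.2082  0.2693] F [ 0.  -0.8 -1.6] op 0.526 q7 0.18
over cup3 t21.1 tcp [0.4478 0.1857 0.2699] F [ 0.3 -0.6 -1.8] op 0.522 q7 -1.25
[[292.  96.]
 [212.  96.]
 [252. 164.]
 [252. 121.]]
13342 [ 38. 114.] [0.3864 0.4855 0.0345] [0.125 0.392 0.02 ] [0.509 0.545 0.057]
1571 [291.  95.] [0.5473 0.1845 0.0734] [0.519 0.152 0.02 ] [0.58  0.212 0.076]
475 [222. 100.] [0.5085 0.2531 0.0306] [0.472 0.243 0.02 ] [0.534 0.293 0.085]
222 [250. 122.] [0.4995 0.2146 0.0708] [0.489 0.205 0.064] [0.509 0.224 0.075]
279 [251. 160.] [0.4548 0.1971 0.0296] [0.416 0.157 0.021] [0.476 0.218 0.032]
5990 [371. 206.] [0.4719 0.0187 0.0551] [ 0.401 -0.057  0.02 ] [0.53  0.066 0.072]
```

View pics/w3.png

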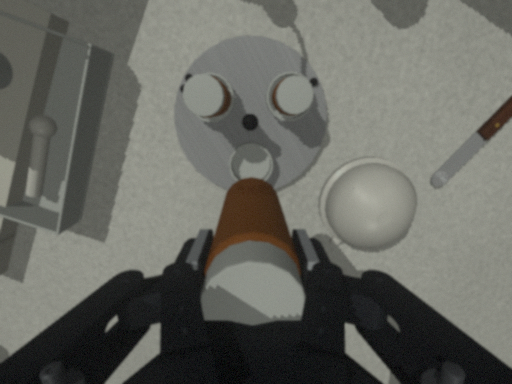

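Cup 3 is empty at (252,163), and both jars stand in their cups at (206,95) and (293,95). The cup measures (0.446, 0.187), so I'll insert. Afterwards I'll look at the spatula and mortar with the wrist camera.

```bash
python3 - <<'E'
from h import *
c=np.array([.4468,.187])
robot.move_straight([*c,.135],vel=.15)
hit=robot.move_straight([*c,.090],vel=.03,contact_N=6); st(f"down {hit}")
if robot.sense()["tcp_pos"][2]<.102:
    robot.grip(0.72); st("open")
    robot.move_straight([*c,.26],vel=.15); st("up")
    robot.goto([.60,-.095,.25],down(pi/2+.0)); st("near spatula")
    for n in("wrist","top"):
        f=robot.grab_frame(n); np.save(n+"4.npy",f,allow_pickle=True); cv2.imwrite(f"pics/{n}4.png",f["image"][...,::-1])
E
```

```text
down True t23.4 tcp [0.4469 0.1871 0.0945] F [-1.2 -0.6  6.8] op 0.527 q7 -0.96
open t23.7 tcp [0.4458 0.1869 0.0936] F [-0.2  0.4 -0.3] op 0.721 q7 -0.96
up t25.0 tcp [0.4462 0.1869 0.2593] F [-0.3  0.5 -0.6] op 0.721 q7 -1.26
near spatula t26.5 tcp [ 0.6    -0.094   0.2496] F [-0.6  0.2  0.2] op 0.719 q7 0.43
```

View pics/wrist4.png

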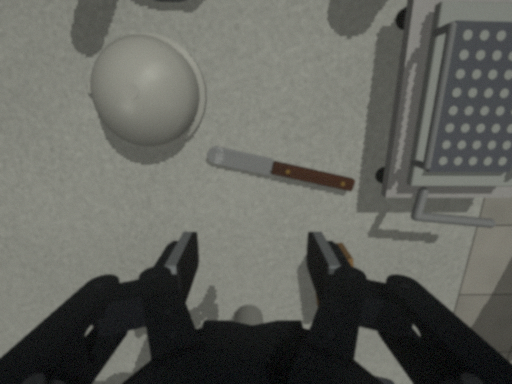

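Tall jar seated: TCP stopped at 94.5 mm, as expected. In the wrist view the handle runs from butt (354,184) to the blade start at (273,168), and the blade tip is at (210,155). The mortar is at (150,88).

```bash
python3 - <<'E'
from h import *
from scipy.optimize import least_squares
for n in ("wrist4","top4","scene0"):
    f=np.load(n+".npy",allow_pickle=True).item(); P=cloud(f); z=P[...,2]; hsv=cv2.cvtColor(f["image"],cv2.COLOR_RGB2HSV)
    reg=(P[...,0]>.5)&(P[...,0]<.78)&(P[...,1]>-.16)&(P[...,1]<-.05)&(z<.035)&(z>-.01)
    bs=blobs(reg&(hsv[...,1]>80)&(hsv[...,0]<20),25)
    if bs:
        m=max(bs,key=lambda b:b[0])[2]; v,u=np.nonzero(m); X=plane(f,np.c_[u,v],.013)[:,:2]
        (cx,cy),(w,h),an=cv2.minAreaRect((X*1000).astype(np.float32)); 
        c=X.mean(0); d=np.linalg.svd(X-c)[2][0]; d*=-np.sign(d[0])   # towards blade (-x)
        s=(X-c)@d; lo,hi=np.percentile(s,[.5,99.5]); mid=c+d*(lo+hi)/2
        print(n,"handle rect mm",round(cx,1),round(cy,1),round(w,1),round(h,1),"mid",mid.round(4),"len",(hi-lo).round(4),"dir deg",np.degrees(np.arctan2(d[1],d[0])).round(1),"balance",(mid+d*.028).round(4))
    # dome: sphere of known radius 75, centre z=-.005
    r=np.hypot(P[...,0]-.469,P[...,1]); q=P[(f["range_z"]>0)&(r<.06)&(z>.035)&(z<.08)]
    if len(q)>100:
        o=least_squares(lambda p:np.linalg.norm(q-p,axis=1)-.075,[.469,0,-.005],loss="soft_l1",f_scale=.002).x
        print(n,"dome centre",o.round(4),len(q),"top z",np.percentile(q[:,2],[50,95,99]).round(4))
f=np.load("top4.npy",allow_pickle=True).item(); P=cloud(f); z=P[...,2]
for k,cc,b in blobs((z>.118)&(z<.15)&(P[...,1]>.15)&(P[...,1]<.25)&(P[...,0]<.55),20): print("tall",k,np.median(P[b],0).round(4))
E
```

```text
wrist4 handle rect mm 683.9 -108.7 16.0 115.5 mid [ 0.6843 -0.1087] len 0.1138 dir deg 167.6 balance [ 0.6569 -0.1027]
wrist4 dome centre [ 4.654e-01  2.000e-04 -5.500e-03] 8499 top z [0.0574 0.0686 0.07  ]
top4 dome centre [ 0.4677 -0.0008 -0.0052] 541 top z [0.0542 0.0668 0.0692]
scene0 handle rect mm 686.7 -112.3 16.6 117.3 mid [ 0.6867 -0.1125] len 0.1168 dir deg 167.4 balance [ 0.6594 -0.1064]
scene0 dome centre [ 0.4653 -0.0016 -0.0052] 1186 top z [0.056  0.0693 0.0712]
tall 245 [0.4485 0.1868 0.1371]
```

```bash
cat >> h.py <<'E'
def handle(f,zp,reg=None):
    """butt->blade handle in a wrist/top picture, on plane z=zp"""
    hsv=cv2.cvtColor(f["image"],cv2.COLOR_RGB2HSV)
    m0=(hsv[...,1]>80)&(hsv[...,0]<20)
    if reg is not None: m0&=reg
    m=max(blobs(m0,20),key=lambda b:b[0])[2]; v,u=np.nonzero(m); X=plane(f,np.c_[u,v],zp)[:,:2]
    c=X.mean(0); d=np.linalg.svd(X-c,full_matrices=False)[2][0]; d*=-np.sign(d[0]); s=(X-c)@d; lo,hi=np.percentile(s,[.3,99.7])
    mid=c+d*(lo+hi)/2; return mid+d*.028,np.arctan2(d[1],d[0]),hi-lo,len(u),(u.mean(),v.mean())
E
python3 - <<'E'
from h import *
yaw=np.deg2rad(167.5)
robot.goto([.657,-.104,.15],down(yaw)); st()
f=robot.grab_frame("wrist"); np.save("wrist5.npy",f,allow_pickle=True); cv2.imwrite("pics/w5.png",f["image"][...,::-1])
P=cloud(f); reg=(P[...,2]<.035)&(abs(P[...,1]+.105)<.06)
b,a,L,n,uv=handle(f,.013,reg); print(b,np.degrees(a),L,n,uv, "pred px",proj(f,[[*b,.013]]))
print("z of handle",np.median(P[reg&(P[...,2]>.005)],0))
E
```

```text
t27.7 tcp [ 0.6571 -0.1037  0.1503] F [ 0.5 -0.3 -0.2] op 0.716 q7 1.68
[ 0.65640937 -0.10342068] 167.37962046252125 0.11531910505228718 1444 (np.float64(251.88019390581718), np.float64(205.51731301939057)) pred px [[251.92632209 184.58623186]]
z of handle [ 0.61036766 -0.09305898  0.00971468]
```

View pics/w5.png

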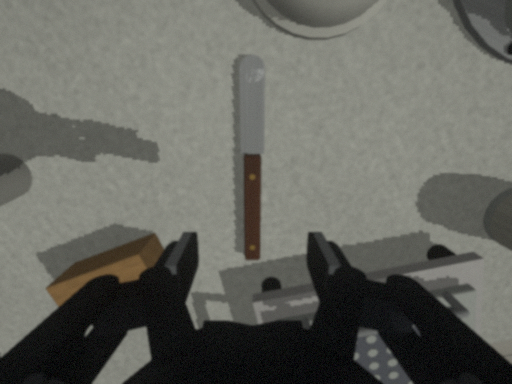

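The spatula is centred at column 252 with its balance point at (252,185), consistent to about 1 mm. I'll grasp there.

```bash
python3 - <<'E'
from h import *
yaw=np.deg2rad(167.4); b=np.array([.657,-.1038])
robot.grip(0.45)
robot.move_straight([*b,.05],vel=.1,attitude=down(yaw))
hit=robot.move_straight([*b,.0155],vel=.03,contact_N=5); st(f"low {hit}")
robot.grip(0.0,35); st("gripped")
robot.move_straight([*b,.15],vel=.1); st("lifted")
f=robot.grab_frame("wrist"); np.save("wrist6.npy",f,allow_pickle=True); cv2.imwrite("pics/w6.png",f["image"][...,::-1])
for n in("top","scene"):
    g=robot.grab_frame(n); np.save(n+"6.npy",g,allow_pickle=True); cv2.imwrite(f"pics/{n}6.png",g["image"][...,::-1])
p=robot.sense()["tcp_pos"]; R=cv2.Rodrigues
print("expected butt, blade start, tip px",proj(f,[[*(p[:2]+s*np.array([np.cos(yaw),np.sin(yaw)])),p[2]-.0085] for s in(-.088,.032,.124)]).round(1))
E
```

```text
low False t30.6 tcp [ 0.6572 -0.1039  0.0158] F [ 0.  -0.4  0.5] op 0.450 q7 1.74
gripped t30.9 tcp [ 0.6573 -0.1039  0.0159] F [ 0.2 -0.1  1.4] op 0.200 q7 1.74
lifted t32.4 tcp [ 0.6565 -0.1037  0.1491] F [ 0.4  0.2 -1.6] op 0.198 q7 1.68
expected butt, blade start, tip px [[251.3 362.9]
 [251.3 193. ]
 [251.3  -3.4]]
```

View pics/w6.png

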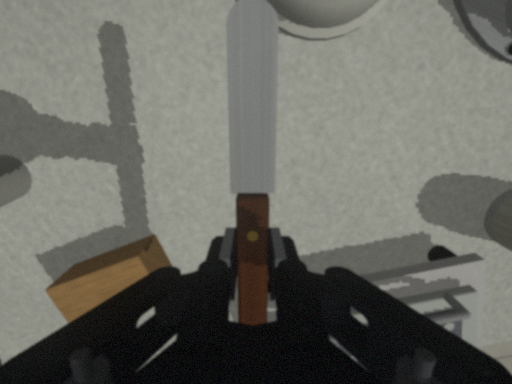

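Held at the balance point: the blade start is at row 193, as expected. Now I'll carry it over the mortar and re-measure the dome from there.

```bash
python3 - <<'E'
from h import *
from scipy.optimize import least_squares
yaw=np.deg2rad(167.4)
robot.move_straight([.657,-.104,.2],vel=.15)
fit=lambda q:least_squares(lambda p:np.linalg.norm(q-p,axis=1)-.075,[.466,0,-.005],loss="soft_l1",f_scale=.001).x.round(4)
for k,pos in enumerate(([.52,-.0,.2],[.466,0,.2])):
    robot.goto(pos,down(yaw)); st()
    f=robot.grab_frame("wrist"); np.save(f"wrist7{k}.npy",f,allow_pickle=True); cv2.imwrite(f"pics/w7{k}.png",f["image"][...,::-1])
    P=cloud(f); r=np.hypot(P[...,0]-.466,P[...,1]); q=P[(f["range_z"]>0)&(r<.064)&(P[...,2]>.03)&(P[...,2]<.073)]
    print(len(q),"dome",fit(q),q.min(0).round(3),q.max(0).round(3))
E
```

```text
t33.7 tcp [ 5.202e-01 -1.000e-04  1.998e-01] F [ 0.5  0.1 -0.6] op 0.199 q7 1.43
5771 dome [ 0.4657  0.0006 -0.0054] [ 0.402 -0.064  0.032] [0.523 0.064 0.07 ]
 t34.1 tcp [ 0.4661 -0.001   0.2   ] F [ 0.5 -0.5 -0.7] op 0.199 q7 1.38
5202 dome [ 0.4659  0.0007 -0.0054] [ 0.404 -0.064  0.032] [0.529 0.064 0.069]
```

View pics/w71.png

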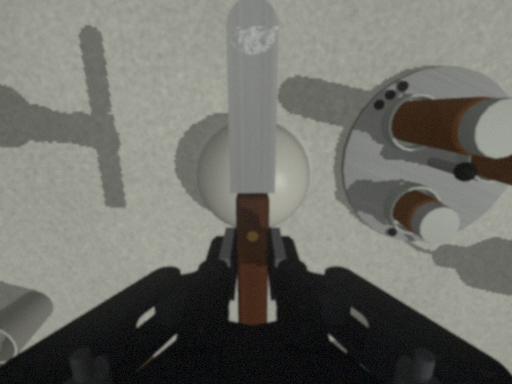

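Wrist dome fits repeat at (0.466, 0.0005), and the spatula lies centred over the dome at (253,172). I'll lower it until contact and release.

```bash
python3 - <<'E'
from h import *
m=np.array([.4662,.0003])
robot.move_straight([*m,.100],vel=.1); st("near")
hit=robot.move_straight([*m,.0835],vel=.015,contact_N=3); st(f"down {hit}")
z=robot.sense()["tcp_pos"][2]
if .0825<z<.092:
    robot.sleep(.3); st("settled")
    robot.grip(0.45); st("open"); robot.sleep(.3)
    robot.move_straight([*m,.13],vel=.04); robot.move_straight([*m,.22],vel=.15); st("up")
    f=robot.grab_frame("wrist"); cv2.imwrite("pics/w8.png",f["image"][...,::-1]); np.save("wrist8.npy",f,allow_pickle=True)
E
```

```text
near t35.3 tcp [4.668e-01 3.000e-04 1.005e-01] F [-0.   0.1 -0.2] op 0.201 q7 1.49
down True t36.2 tcp [4.661e-01 3.000e-04 8.580e-02] F [-0.5  0.3  4.7] op 0.199 q7 1.51
settled t36.5 tcp [4.661e-01 3.000e-04 8.580e-02] F [0.6 0.1 5.7] op 0.195 q7 1.51
open t36.8 tcp [4.651e-01 3.000e-04 8.510e-02] F [-0.   0.6 -0.3] op 0.450 q7 1.51
up t39.1 tcp [4.655e-01 3.000e-04 2.193e-01] F [ 0.6  1.  -1.7] op 0.452 q7 1.36
```

View pics/w8.png

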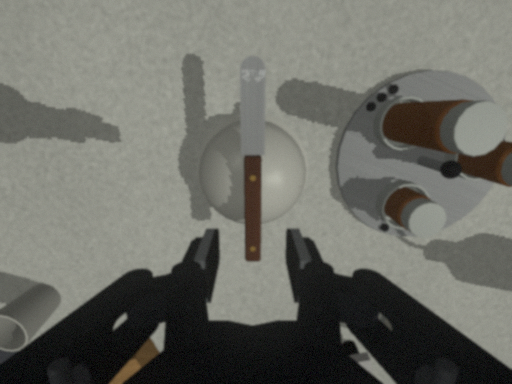

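The spatula rests across the dome, with its balance point at about (252,185). I'll back off, then check that it is level and steady and that nothing else has moved.

```bash
python3 - <<'E'
from h import *
def chk(f,tag):
    P=cloud(f); hsv=cv2.cvtColor(f["image"],cv2.COLOR_RGB2HSV)
    r=(f["range_z"]>0)&(P[...,2]>.073)&(P[...,2]<.11)&(np.hypot(P[...,0]-.45,P[...,1])<.13)&(abs(P[...,1])<.08)
    q=P[r]; d=np.array([np.cos(np.deg2rad(167.4)),np.sin(np.deg2rad(167.4))]); s=(q[:,:2]-[.4662,.0003])@d
    A=np.polyfit(s,q[:,2],1); h=s<.03; b=s>.04
    out=[len(q),s.min().round(3),s.max().round(3),"slope deg",np.degrees(A[0]).round(1)]
    for m in(h&(s<-.04),h&(s>-.02),b): out.append(np.median(q[m,2]).round(4) if m.any() else None)
    print(tag,*out)
chk(np.load("wrist8.npy",allow_pickle=True).item(),"w8")
robot.move_straight([.5,-.12,.3],vel=.2)
robot.goto([.5,-.35,.32],down(pi/2)); robot.sleep(1.0); st()
for n in("top","scene"):
    f=robot.grab_frame(n); chk(f,n); cv2.imwrite(f"pics/{n}9.png",f["image"][...,::-1])
    P=cloud(f); z=P[...,2]; ok=(f["range_z"]>0)
    for nm,xy,h in(("small",cup(1),.074),("med",cup(2),.104),("tall",cup(3),.138),("beaker",(.593,-.36),.075),("tub",(.76,.174),.09),("box",(.722,-.275),.05)):
        q=P[ok&(abs(z-h)<.007)&(np.hypot(P[...,0]-xy[0],P[...,1]-xy[1])<.035)]
        print(n,nm,len(q),*( [np.median(q,0).round(4),(((q.min(0)+q.max(0))/2)[:2]).round(4)] if len(q) else []))
a=cv2.imread("pics/top9.png")[110:290,110:410]; b=cv2.imread("pics/scene9.png")[110:290,100:400]
cv2.imwrite("pics/fin.png",cv2.resize(np.vstack([a,b]),None,fx=1.66,fy=1.66,interpolation=cv2.INTER_CUBIC))
E
```

```text
w8 4193 -0.087 0.125 slope deg -2.4 0.0837 0.0837 0.0778
 t42.0 tcp [ 0.5  -0.35  0.32] F [-0.2 -0.8 -0.5] op 0.448 q7 0.84
top 603 -0.09 0.121 slope deg -2.3 0.083 0.0835 0.0774
top small 199 [0.5526 0.1812 0.073 ] [0.5514 0.1806]
top med 215 [0.5079 0.2703 0.1036] [0.5066 0.2703]
top tall 229 [0.4485 0.1873 0.1374] [0.4483 0.1873]
top beaker 97 [ 0.5955 -0.3656  0.0735] [ 0.5943 -0.3581]
top tub 410 [0.7597 0.1753 0.0893] [0.7597 0.1752]
top box 419 [ 0.7246 -0.2745  0.0493] [ 0.7249 -0.2757]
scene 452 -0.089 0.121 slope deg -2.4 0.0842 0.0836 0.0771
scene small 188 [0.5531 0.1787 0.0728] [0.5512 0.1791]
scene med 180 [0.5069 0.2662 0.1029] [0.5054 0.2673]
scene tall 172 [0.4482 0.1849 0.137 ] [0.447  0.1859]
scene beaker 165 [ 0.5894 -0.3615  0.074 ] [ 0.5924 -0.3605]
scene tub 539 [0.7599 0.1729 0.0902] [0.7579 0.1743]
scene box 585 [ 0.7246 -0.275   0.0502] [ 0.7228 -0.2749]
```

View pics/fin.png

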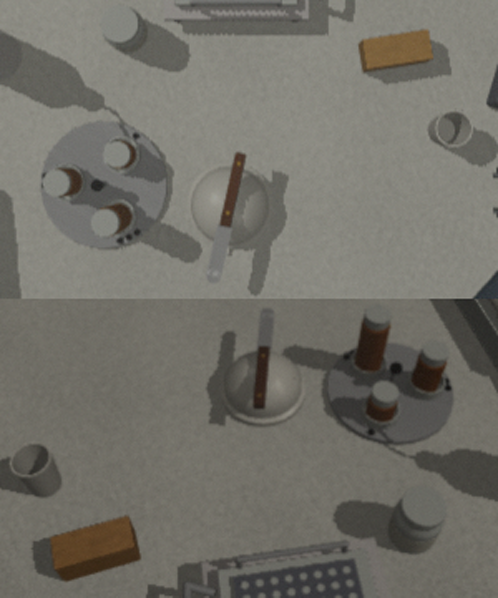

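Both final views show the three jars upright in their cups and the spatula across the dome. The handle top is level at about 84 mm at both ends, the blade is at 77 mm (its geometric offset), and the bystanders haven't moved. I'm handing it in.

```bash
python3 -c "
from plant import robot
robot.close_job(); print(robot.sense()['t'])"
```

```text
the job is handed in; nothing more can be done
the job is handed in; nothing more can be done
```

The weighing corner is ready and handed in at about 42 s of the 70 s allowed. I put the medium jar in place 2, then the tall jar in place 3, and last laid the spatula by its handle across the mortar top.

**Jars:** The cap tops measure 103–104 mm for the medium jar and 137 mm for the tall one. Seated they should be 104 and 138 mm, so both are down in their cups, and they look upright in the pictures.

**Spatula:** The handle top is within about 1 mm of 84 mm at both ends, so it lies level. It still read the same about 3 s after release, with the arm away, and it touches only the dome.

**Other things:** The small jar, tub, box and beaker are within measuring error of their first positions. Nothing was dropped or toppled.

**Disagreements:** The cameras differed by 2–4 mm, most for the mortar and the spatula. There I trusted the closer wrist camera, and contact heights came within about 1 mm of what I expected. A straight line fitted along the whole spatula shows a slope of about 2.4°. I put that down to the blade sitting at half the handle's thickness, not to a real tilt.

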